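Show which leg goes on the footstool next, and where

ROBOT

A 7-joint arm with a two-finger parallel gripper is mounted at the origin on the work surface. World frame = base frame: x ahead of the robot, y to its left, z up, the work surface at z = 0. Lengths are in m, angles in rad, forces in N, time in s.
With the tool pointing down it reaches from about 0.425 to 0.925 m from the base axis. Payload 6.8 kg.
Tool frame: the origin (TCP) lies at the very end of the fingers, on their centre line; the grasp point (between the pads) lies 19 mm behind it; x points along the fingers, z is the direction in which the jaws open and shut, and the axes are right-handed (so a half turn about x gives the same grasp; the last joint's range is limited). The gripper opens to 85 mm and grips with 20 to 120 N. Pads are 22 mm wide; open, the fingers measure 114 mm over their backs; the gripper's body (76 mm by 85 mm) begins 54 mm behind the grasp point. The pads swing forward as they close: fully open they stand 13 mm farther back than shut.
Start: joints at [1.031, 0.477, 0.022, 1.555, -0.011, 1.109, -0.083], TCP at [0.283, -0.613, 0.231] pointing down, gripper open.
Joint ranges: [-2.96, 2.96], [-0.34, 2.1], [-1.41, 1.46], [0.24, 2.44], [-1.37, 4.51], [0.17, 1.92], [-2.96, 2.96]. Speed limits (rad/s): [2.39, 2.39, 3.14, 3.14, 3.14, 3.14, 3.14].

INTERFACE

Orientations are given as a rotation vector (axis times angle).
In Python, from bench import * gives the robot as it stands. The module is installed in compiled form; this text tells all that it offers.
- The arm moves only by the tool servo_tool, never from a script. Its argument "motion" is a list of rows, each a list of 5 numbers: the shift along the tool's x, y, z in m, then the turn about the tool's x in degrees, then the gripper command: -1 is fully open, 1 is shut, values between are in proportion. In form: [[dx, dy, dz, turn, fingers], ...]. A call has 1 to 8 rows; each row is the pose to reach, as a shift and turn from the pose measured when the call began, along the tool's axes at that moment; what a row does not reach only later rows make up. A row lasts 1/10 s, in which the tool goes at most 50 mm and 8.59 degrees, less where a joint would pass 70% of its speed; a pose out of reach is approached as far as the arm can. A call with a gripper value outside its range is refused whole. The fingers move at their own pace and stop on an object; "force" is the grip in N (left out, the last holds). Time passes only in rows, so rows that repeat a pose let the fingers close. It gives the time, the measured TCP pose, the force and the opening at its end, in the units of the state.
- get_obs(): the state, without advancing time (a new reading comes with each control period).
- grab_frame(name): name is "scene" or "side" or "wrist"; returns the picture (480x640x3 uint8, red, green, blue); there is no depth.
- camera_params(name): a dict with "mtx" (3x3 intrinsics, pixels), "world_to_cam" (4x4, takes a point from world to camera coordinates); the wrist camera has in their place "T_tool_cam" (4x4, takes a point from camera to tool coordinates, whose origin is the TCP and whose axes are the tool frame's). Camera axes: x right, y down, z forward; pixel columns grow to the right and rows downward; lengths in m; the calibration is good to about 2 mm. A picture is of the moment at which its call begins: read the wrist's pose just before it. camera_params takes no time and is no camera call.
- hand_in(): hands the job in, once; it reports no verdict.
The state is a dict: "clock": time; "joints": joint angles; "qvel": joint speeds; "tau": joint torques, N m; "tcp_pos": TCP position; "orientation": TCP orientation; "contact_force": force on the tool from outside, world axes, zero at the start; "moment": the same for the moment, N m; "grip_width": finger opening in m.
Only numpy, scipy, OpenCV 4.12 (cv2) and the standard library are available. Lean on these libraries where they do the work, as an engineer would, in place of code of your own. Each camera call takes 0.05 s, during which the arm holds its last target. There are 200 camera calls.

TASK

Three of the upturned footstool's four legs are on: show your helper what comes next by pointing, from straight above, first at the loose leg of the same shape and length as the fitted ones, and then at the bare corner of the stool where it goes. Bring the fingertips to just above each of the two, about 1 to 3 cm clear of the tip of the leg's bolt and of the bare socket, and stay there for two seconds. Touch nothing at all, do not point at any other leg on the way, and finish with the hand lifted well away from the stool.

Things in the scene. Friction and masses are not known exactly. Their poses are not given: they have to be found in the camera images.
- tapered_leg_top (a point): Loose turned wooden leg, round and tapered, standing upright on the table on its narrow foot (foot 30 mm, upper end 47 mm in diameter, 100 mm long) with an M8 steel bolt sticking 20 mm up out of its upper end. The point is the very tip of the bolt, on the leg's axis, 120 mm above the table; z up along the axis. This is the leg that matches the three fitted ones. It tips over easily.
- tall_leg_top (a point): Loose leg of the same turned round tapered form but 155 mm long: too long for this stool. The point is the tip of its 20 mm bolt, 175 mm above the table; z up.
- square_leg_top (a point): Loose square tapered wooden leg (27 mm square at the foot, 47 mm at the upper end, 100 mm long): a different kind. The point is the tip of its 20 mm bolt, 120 mm above the table; z up.
- bun_leg_top (a point): Loose round bulging bun foot, 72 mm in diameter and 60 mm high: a different kind. The point is the tip of its 20 mm bolt, 80 mm above the table; z up.
- stool: Small footstool frame without cover, upside down on the table and fixed there: an open wooden tray 200 mm (its x) by 280 mm (its y), rim 68 mm high. At each corner, 65 mm (x) and 100 mm (y) from the middle, lies a 50 mm square steel leg plate whose top is 71 mm above the table. Three carry legs, one is bare; which one changes. Nothing standing over or between the stool and the loose legs is higher than 175 mm above the table. Origin: centre of the underside, z up.
- socket_mouth (a point): The bare corner: a round dark threaded socket, 22 mm in diameter and 3 mm high, in the middle of the only leg plate without a leg. The point is the centre of its upper face, 74 mm above the table; z up.
- fitted_leg1_top (a point): One of the three fitted legs (round, tapered, 100 mm long, 47 mm at the plate, 30 mm at the end), standing on the stool frame with its foot end up. The point is the centre of its upper end, 171 mm above the table; z up.
- fitted_leg2_top (a point): One of the three fitted legs (round, tapered, 100 mm long, 47 mm at the plate, 30 mm at the end), standing on the stool frame with its foot end up. The point is the centre of its upper end, 171 mm above the table; z up.
- fitted_leg3_top (a point): One of the three fitted legs (round, tapered, 100 mm long, 47 mm at the plate, 30 mm at the end), standing on the stool frame with its foot end up. The point is the centre of its upper end, 171 mm above the table; z up.
- bracket_a: Bystander: black steel angle bracket, 130 x 45 x 50 mm high. Its origin is the centre of the underside.
- bracket_b: Bystander: black steel angle bracket, 130 x 45 x 50 mm high. Its origin is the centre of the underside.
- tape_measure: Bystander: tape measure, 68 x 66 x 34 mm high. Its origin is the centre of the underside.
- tack_hammer: Bystander: hammer lying down, 250 mm long, 26 mm high. Its origin is on the table under the middle of its length.
- staple_gun: Bystander: staple gun lying on its side, about 180 x 150 x 38 mm high. Its origin is on the table under the middle of its barrel.
- wax_block: Bystander: small block of beeswax among the loose legs, 42 x 26 x 18 mm high. Its origin is the centre of the underside.
- pencil: Bystander: flat carpenter's pencil 140 mm long, lying inside the upturned stool frame. Its origin is under its middle.
- tack_dish: Bystander: round steel dish of tacks, 90 mm in diameter, 22 mm high. Its origin is the centre of the underside.
There are look-alikes about, which are no part of the job. Leave any blue or green look-alike of the part that bears bun_leg_top alone.

How it is judged:
By the outcome, as a careful person would: the job done as asked, in the order asked, and still so for the second after the job is handed in, with the robot touching nothing.
It also fails if it takes over 48 s, if anything falls off the work surface, if the arm or the gripper's body presses on something with over 40 N, if the wrist force passes 120 N, or if a joint passes its speed limit or range.

## Working session

There is one attempt and no reset: what is moved stays moved. The work goes in short steps, Python scripts to look and compute and a tool call to move; the robot and the scene stay as the last step left them, time stands still between calls to the robot, and variables do not carry over. Pictures are saved under pics/ and viewed, about 8 in all and at most 12, crops included, and the job is handed in when it is done.

Besides the shell and the picture viewer there is one more tool, called after "Request:" as name([rows], argument=value, ...), one row to a line, values as JSON. servo_tool: Moves the arm, as the interface text tells. Its arguments: {"type":"object","properties":{"motion":{"type":"array","items":{"type":"array","items":{"type":"number"}}},"force":{"type":"number"}},"required":["motion"]}

```bash
mkdir -p pics; python3 - <<'E'
from bench import *
import cv2,numpy as np
np.set_printoptions(precision=4,suppress=True)
o=get_obs();print(o['clock'],o['tcp_pos'],o['orientation'],o['grip_width'])
for n in("scene","side"):
    cv2.imwrite(f'pics/{n}0.png',grab_frame(n)[:,:,::-1]);p=camera_params(n);print(n,p['mtx'],p['world_to_cam'])
print(camera_params('wrist'))
E
```

```text
0.0 [ 0.2822 -0.6125  0.2303] [ 0.8864  1.3847 -0.885 ] 0.08558418365396579
scene [[545.3361   0.     321.1362]
 [  0.     545.3361 234.0109]
 [  0.       0.       1.    ]] [[-0.7174  0.6966 -0.0065  0.3774]
 [ 0.5792  0.5913 -0.5612 -0.2608]
 [-0.3871 -0.4063 -0.8277  1.7089]
 [ 0.      0.      0.      1.    ]]
side [[433.9922   0.     317.8146]
 [  0.     433.9922 235.5011]
 [  0.       0.       1.    ]] [[ 0.9896 -0.1414  0.0243 -0.5331]
 [-0.0582 -0.5504 -0.8329  0.1599]
 [ 0.1312  0.8229 -0.5529  1.1495]
 [ 0.      0.      0.      1.    ]]
{'mtx': array([[383.022 ,   0.    , 325.3248],
       [  0.    , 383.022 , 240.0534],
       [  0.    ,   0.    ,   1.    ]]), 'T_tool_cam': array([[-0.0005, -0.2916,  0.9565, -0.1432],
       [ 0.0013, -0.9565, -0.2916,  0.0737],
       [ 1.    ,  0.0011,  0.0009, -0.0002],
       [ 0.    ,  0.    ,  0.    ,  1.    ]])}
```

View pics/scene0.png

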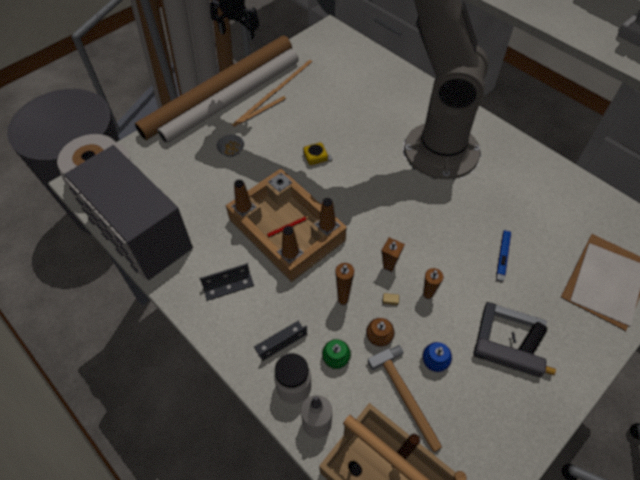

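View pics/side0.png

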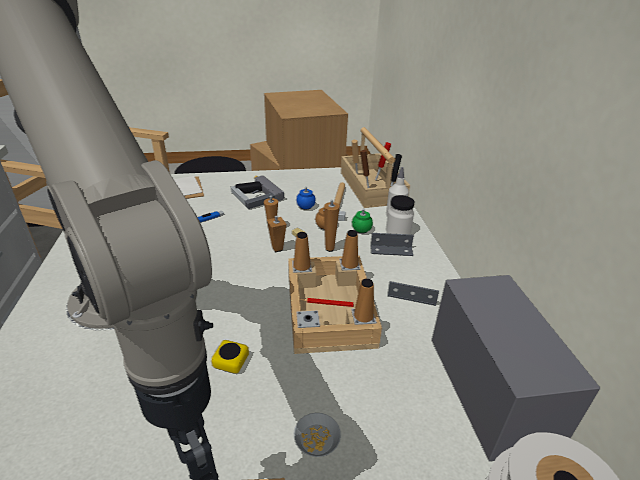

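Scene view: the bare socket is at about (279,183). The tall leg is at (344,268), the square leg at (394,244), the short round leg at (433,275) and the brown bun at (380,328). The side view agrees, with the socket at (308,318). I'll zoom in to get accurate pixels.

```bash
python3 - <<'E'
import cv2,numpy as np
a=cv2.imread('pics/scene0.png');b=cv2.imread('pics/side0.png')
def c(i,x,y,w,h,s): return cv2.resize(i[y:y+h,x:x+w],None,fx=s,fy=s,interpolation=cv2.INTER_CUBIC)
t=np.hstack([c(a,370,225,80,60,5),c(a,240,165,80,60,5)])
u=np.hstack([c(b,250,190,80,60,5),c(b,270,290,80,60,5)])
cv2.imwrite('pics/z.png',np.vstack([t,u]))
E
cat > h.py <<'E'
from bench import *
import cv2,numpy as np
from scipy.spatial.transform import Rotation as R
np.set_printoptions(precision=4,suppress=True)
def ray(n,u,v,z,obs=None):
    p=camera_params(n);d=np.linalg.inv(p['mtx'])@[u,v,1]
    if n=='wrist':
        T=p['T_tool_cam'];A=R.from_rotvec(obs['orientation']).as_matrix()
        o=A@T[:3,3]+obs['tcp_pos'];d=A@T[:3,:3]@d
    else:
        M=np.linalg.inv(p['world_to_cam']);o=M[:3,3];d=M[:3,:3]@d
    return o+d*(z-o[2])/d[2]
def tool(o,w): return R.from_rotvec(o['orientation']).as_matrix().T@(np.array(w)-o['tcp_pos'])
E
```

```text
(no output)
```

View pics/z.png

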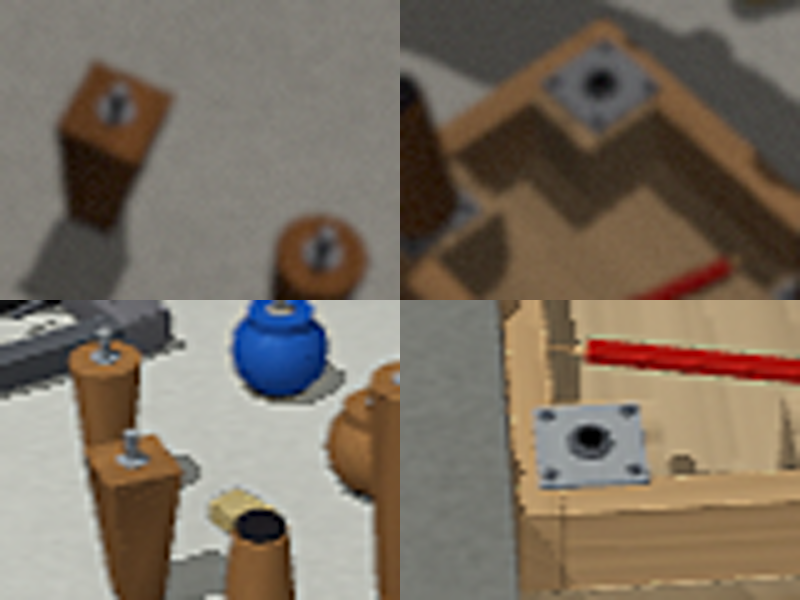

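```bash
python3 - <<'E'
from h import *
for n,u,v,z in [('scene',434.4,276,.1),('scene',434.6,272,.12),('side',271,196.8,.12),('side',271.2,201.5,.1),('scene',280,181.6,.074),('side',308,317.3,.074),
 ('scene',344,266,.175),('scene',394,245,.12),('scene',240,182,.171),('scene',328,201,.171),('scene',289,229,.171),('scene',380,322,.08)]: print(n,u,v,ray(n,u,v,z))
o=get_obs();print(R.from_rotvec(o['orientation']).as_matrix())
E
```

```text
scene 434.4 276 [0.4237 0.2956 0.1   ]
scene 434.6 272 [0.426  0.2938 0.12  ]
side 271 196.8 [0.4268 0.2865 0.12  ]
side 271.2 201.5 [0.427  0.2919 0.1   ]
scene 280 181.6 [ 0.4819 -0.2123  0.074 ]
side 308 317.3 [ 0.4836 -0.2138  0.074 ]
scene 344 266 [0.5957 0.1499 0.175 ]
scene 394 245 [0.4377 0.1729 0.12  ]
scene 240 182 [ 0.6061 -0.2197  0.171 ]
scene 328 201 [ 0.4861 -0.0146  0.171 ]
scene 289 229 [ 0.615  -0.0199  0.171 ]
scene 380 322 [0.6026 0.2802 0.08  ]
[[-0.0007  0.9082  0.4185]
 [ 0.0014  0.4185 -0.9082]
 [-1.     -0.0001 -0.0016]]
```

Request:
servo_tool([
  [-0.03, 0.02, -0.007, 0, 1],
  [-0.06, 0.06, -0.021, 0, 1],
  [-0.1, 0.11, -0.039, 0, 1],
  [-0.1, 0.16, -0.057, 0, 1],
  [-0.1, 0.21, -0.075, 0, 1],
  [-0.1, 0.26, -0.093, 0, 1],
  [-0.1, 0.31, -0.111, 0, 1],
  [-0.1, 0.35, -0.125, 0, 1],
])

```text
clock: 0.9
tcp_pos: [0.5342, -0.3652, 0.3303]
orientation: [0.886, 1.385, -0.885]
contact_force: [0.8, -0.8, -0.2]
grip_width: -0.0004
```

Request:
servo_tool([
  [0, 0.02, -0.041, 0, 1],
  [0, 0.04, -0.082, 0, 1],
  [0, 0.06, -0.123, 0, 1],
  [0, 0.08, -0.164, 0, 1],
  [0, 0.1, -0.205, 0, 1],
  [0, 0.12, -0.246, 0, 1],
  [0, 0.14, -0.287, 0, 1],
  [0, 0.16, -0.328, 0, 1],
])

```text
clock: 1.7
tcp_pos: [0.5418, 0.0013, 0.3307]
orientation: [0.886, 1.385, -0.886]
contact_force: [1.4, -0.2, -0.2]
grip_width: 0.0001
```

Request:
servo_tool([
  [0, 0.015, -0.044, 0, 1],
  [0, 0.03, -0.088, 0, 1],
  [0, 0.046, -0.132, 0, 1],
  [0, 0.061, -0.176, 0, 1],
  [0, 0.076, -0.217, 0, 1],
  [0, 0.06, -0.255, 0, 1],
  [0, 0.045, -0.29, 0, 1],
  [0, 0.035, -0.308, 0, 1],
])

```text
clock: 2.5
tcp_pos: [0.4417, 0.2986, 0.3309]
orientation: [0.883, 1.388, -0.883]
contact_force: [0.2, 0.1, -0.2]
grip_width: 0.0001
```

Request:
servo_tool([
  [0, 0, 0, 0, 1],
  [0, 0, 0, 0, 1],
])

```text
clock: 2.7
tcp_pos: [0.4416, 0.2984, 0.3308]
orientation: [0.881, 1.388, -0.882]
contact_force: [0.4, 0.3, -0.6]
grip_width: -0.0001
```

```bash
python3 - <<'E'
from h import *
o=get_obs();im=grab_frame('wrist');cv2.imwrite('pics/w1.png',im[:,:,::-1])
print(o['clock'],o['tcp_pos'],o['qvel'],o['joints'],tool(o,[.426,.292,.14]))
p=camera_params('wrist');T=np.linalg.inv(p['T_tool_cam']);c=T[:3,:3]@tool(o,[.426,.292,.12])+T[:3,3];print(p['mtx']@c/c[2])
E
```

```text
2.7 [0.4416 0.2984 0.3308] [ 0.022   0.0097  0.0343 -0.0092  0.0073 -0.0011  0.0028] [-0.2737  0.1995 -0.5051  1.7368  0.0985  1.2325 -1.9369] [ 0.1908 -0.0165 -0.0003]
[325.0137 222.2332   1.    ]
```

View pics/w1.png

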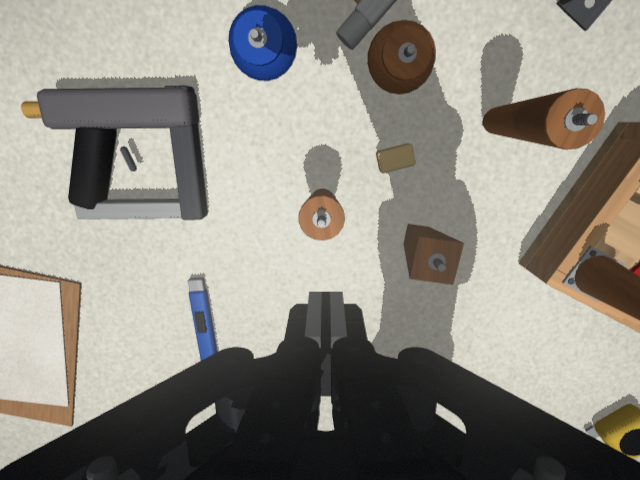

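Wrist view: the short round leg with its bolt is at about (321,220). The square leg is at (437,262), clearly separate. One zoom for the bolt tip.

```bash
python3 - <<'E'
from h import *
i=cv2.imread('pics/w1.png');cv2.imwrite('pics/w1z.png',cv2.resize(i[185:245,290:350],None,fx=9,fy=9,interpolation=cv2.INTER_CUBIC))
o=get_obs()
b=i[180:250,290:350].astype(int);m=((b[:,:,2]-b[:,:,0])>50).astype('uint8')
c=max(cv2.findContours(m,0,2)[0],key=cv2.contourArea);print(cv2.boundingRect(c),cv2.fitEllipse(c))
print(ray('wrist',321.5,219,.1,o),ray('wrist',321.5,222,.12,o))
E
```

```text
(9, 16, 45, 44) ((31.1184139251709, 37.60372543334961), (43.583946228027344, 44.63022994995117), 99.11747741699219)
[0.4238 0.2936 0.1   ] [0.4257 0.2942 0.12  ]
```

View pics/w1z.png

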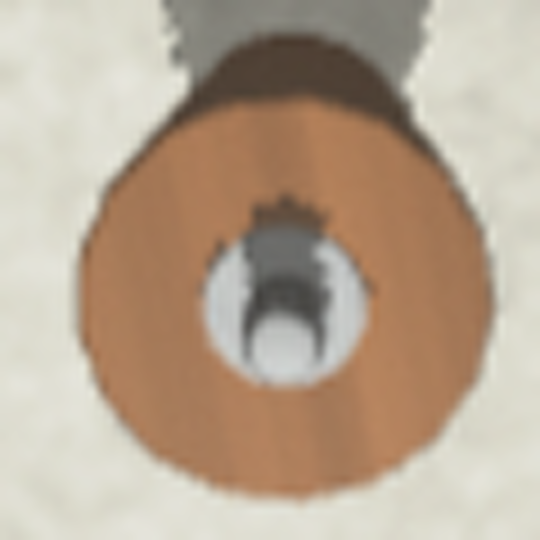

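Bolt tip at pixel (321.5,223.3), which gives (0.425,0.294) and agrees with the fixed cameras. I'm aligning above it, then descending.

Request:
servo_tool([
  [0, -0.016, -0.002, 0, 1],
  [0.02, -0.016, -0.002, 0, 1],
  [0.05, -0.016, -0.002, 0, 1],
  [0.08, -0.016, -0.002, 0, 1],
  [0.11, -0.016, -0.002, 0, 1],
  [0.14, -0.016, -0.002, 0, 1],
  [0.16, -0.016, -0.002, 0, 1],
  [0.17, -0.016, -0.002, 0, 1],
])

```text
clock: 3.55
tcp_pos: [0.4273, 0.2906, 0.1585]
orientation: [0.883, 1.387, -0.889]
contact_force: [-0.4, 0.1, -0.1]
grip_width: 0.0001
```

```bash
python3 - <<'E'
from h import *
ws=grab_frame('wrist');s=grab_frame('side')
o=get_obs();print(o['clock'],o['tcp_pos'],tool(o,[.4255,.2938,.14]))
cv2.imwrite('pics/w2.png',np.hstack([cv2.resize(ws[130:330,220:420],(400,400)),cv2.resize(s[150:250,230:330],(400,400))])[:,:,::-1])
E
```

```text
3.65 [0.427  0.2914 0.1595] [ 0.0195 -0.0003 -0.0028]
```

View pics/w2.png

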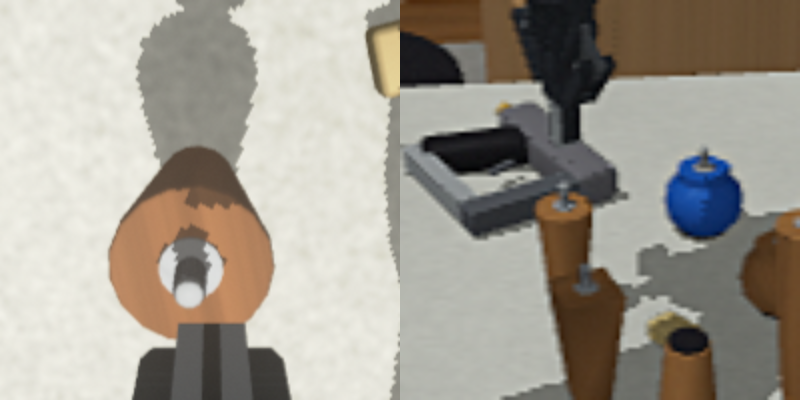

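```bash
python3 - <<'E'
from h import *
o=get_obs();w=ray('wrist',314.6,276.5,.12,o);print(o['tcp_pos'],w,tool(o,w),R.from_rotvec(o['orientation']).as_matrix()[:,0])
E
```

```text
[0.427  0.2914 0.1595] [0.4231 0.2958 0.12  ] [ 0.0395 -0.0015 -0.0055] [-0.005  -0.0005 -1.    ]
```

Closest look: shift about −1 mm in y and −4.5 mm in z, then down 19 mm. After that, hold for more than 2 s.

Request:
servo_tool([
  [0, -0.001, -0.004, 0, 1],
  [0.006, -0.001, -0.004, 0, 1],
  [0.012, -0.001, -0.004, 0, 1],
  [0.019, -0.001, -0.004, 0, 1],
  [0.019, -0.001, -0.004, 0, 1],
  [0.019, -0.001, -0.004, 0, 1],
  [0.019, -0.001, -0.004, 0, 1],
  [0.019, -0.001, -0.004, 0, 1],
])

```text
clock: 4.45
tcp_pos: [0.4246, 0.2947, 0.1407]
orientation: [0.883, 1.387, -0.887]
contact_force: [0.4, 0.1, -0.7]
grip_width: 0.0
```

Request:
servo_tool([
  [0, 0, 0, 0, 1],
  [0, 0, 0, 0, 1],
  [0, 0, 0, 0, 1],
  [0, 0, 0, 0, 1],
  [0, 0, 0, 0, 1],
  [0, 0, 0, 0, 1],
  [0, 0, 0, 0, 1],
  [0, 0, 0, 0, 1],
])

```text
clock: 5.25
tcp_pos: [0.4245, 0.2947, 0.1407]
orientation: [0.883, 1.387, -0.887]
contact_force: [-0.0, -0.8, 0.1]
grip_width: -0.0002
```

```bash
python3 - <<'E'
from h import *
w=grab_frame('wrist');s=grab_frame('side')
o=get_obs();print(o['clock'],o['tcp_pos'],o['contact_force'],R.from_rotvec(o['orientation']).as_matrix())
cv2.imwrite('pics/w3.png',np.hstack([cv2.resize(w[130:330,220:420],(400,400)),cv2.resize(s[150:250,230:330],(400,400))])[:,:,::-1])
E
```

```text
5.35 [0.4245 0.2947 0.1407] [-0.3709  1.0696  0.1062] [[-0.0046  0.9077  0.4196]
 [-0.0003  0.4196 -0.9077]
 [-1.     -0.0043 -0.0017]]
```

View pics/w3.png

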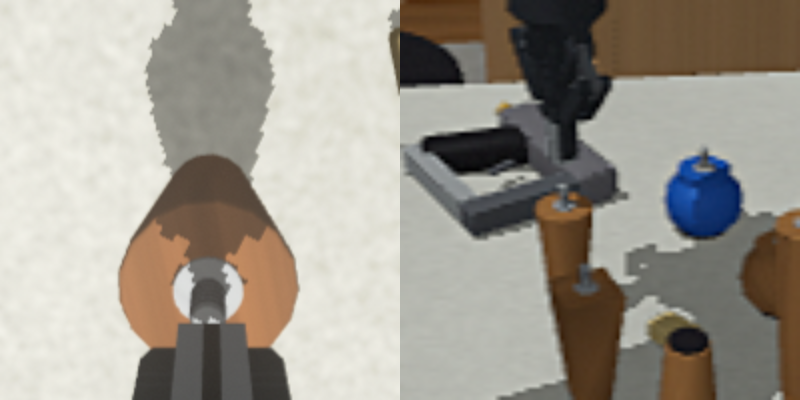

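Request:
servo_tool([
  [0, 0, 0, 0, 1],
  [0, 0, 0, 0, 1],
  [0, 0, 0, 0, 1],
  [0, 0, 0, 0, 1],
  [0, 0, 0, 0, 1],
  [0, 0, 0, 0, 1],
  [0, 0, 0, 0, 1],
  [0, 0, 0, 0, 1],
])

```text
clock: 6.15
tcp_pos: [0.4245, 0.2947, 0.1407]
orientation: [0.883, 1.387, -0.887]
contact_force: [0.5, 0.9, 0.0]
grip_width: -0.0003
```

Request:
servo_tool([
  [0, 0, 0, 0, 1],
  [0, 0, 0, 0, 1],
  [0, 0, 0, 0, 1],
  [0, 0, 0, 0, 1],
  [0, 0, 0, 0, 1],
  [0, 0, 0, 0, 1],
  [0, 0, 0, 0, 1],
  [0, 0, 0, 0, 1],
])

```text
clock: 6.95
tcp_pos: [0.4245, 0.2947, 0.1407]
orientation: [0.883, 1.387, -0.887]
contact_force: [-0.0, -0.3, 0.3]
grip_width: -0.0001
```

Wrist and side views show the fingertips centred over the right bolt with a gap of about 2 cm, and I've held there 2.5 s or more. Next: lift, then go back along the gap between the legs.

Request:
servo_tool([
  [-0.03, 0, 0, 0, 1],
  [-0.07, 0, 0, 0, 1],
  [-0.11, 0, 0, 0, 1],
  [-0.15, 0, 0, 0, 1],
  [-0.19, 0, 0, 0, 1],
  [-0.19, 0.02, 0.02, 0, 1],
  [-0.19, 0.035, 0.06, 0, 1],
  [-0.19, 0.055, 0.105, 0, 1],
])

```text
clock: 7.75
tcp_pos: [0.5195, 0.223, 0.3311]
orientation: [0.881, 1.388, -0.884]
contact_force: [-0.2, 0.7, -0.1]
grip_width: -0.0001
```

Request:
servo_tool([
  [0, -0.016, 0.042, 0, 1],
  [0, -0.033, 0.084, 0, 1],
  [0, -0.05, 0.126, 0, 1],
  [0, -0.067, 0.168, 0, 1],
  [0, -0.084, 0.21, 0, 1],
  [0, -0.1, 0.252, 0, 1],
  [0, -0.117, 0.294, 0, 1],
  [0, -0.134, 0.336, 0, 1],
])

```text
clock: 8.55
tcp_pos: [0.5399, -0.14, 0.331]
orientation: [0.881, 1.388, -0.883]
contact_force: [0.0, 0.5, 0.8]
grip_width: -0.0
```

Request:
servo_tool([
  [0, -0.03, 0.015, 0, 1],
  [0, -0.06, 0.03, 0, 1],
  [0, -0.082, 0.042, 0, 1],
  [0, -0.082, 0.042, 0, 1],
  [0.03, -0.082, 0.042, 0, 1],
  [0.07, -0.082, 0.042, 0, 1],
  [0.11, -0.082, 0.042, 0, 1],
  [0.12, -0.082, 0.042, 0, 1],
])

```text
clock: 9.35
tcp_pos: [0.4807, -0.211, 0.2072]
orientation: [0.88, 1.395, -0.884]
contact_force: [-1.2, 1.8, -0.7]
grip_width: 0.0003
```

```bash
python3 - <<'E'
from h import *
w=grab_frame('wrist');s=grab_frame('side')
o=get_obs();print(o['clock'],o['tcp_pos'],tool(o,[.4828,-.213,.094]))
cv2.imwrite('pics/w4.png',np.hstack([cv2.resize(w[130:330,220:420],(400,400)),cv2.resize(s[230:350,250:370],(400,400))])[:,:,::-1])
E
```

```text
9.45 [ 0.4825 -0.2118  0.2101] [0.1161 0.0003 0.0017]
```

View pics/w4.png

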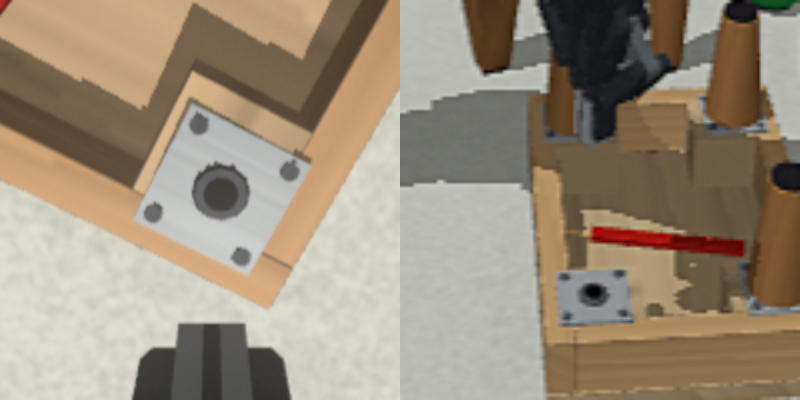

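Wrist view: the bare socket is centred at pixel (330.5,225.5).

```bash
python3 - <<'E'
from h import *
o=get_obs();w=ray('wrist',330.5,225.5,.074,o);print(o['tcp_pos'],w,tool(o,w),R.from_rotvec(o['orientation']).as_matrix()[:,0])
E
```

```text
[ 0.4825 -0.2118  0.2101] [ 0.4834 -0.2151  0.074 ] [0.1361 0.0001 0.0039] [-0.0061  0.0017 -1.    ]
```

Request:
servo_tool([
  [0.01, 0, 0.003, 0, 1],
  [0.03, 0, 0.003, 0, 1],
  [0.05, 0, 0.003, 0, 1],
  [0.07, 0, 0.003, 0, 1],
  [0.085, 0, 0.003, 0, 1],
  [0.1, 0, 0.003, 0, 1],
  [0.11, 0, 0.003, 0, 1],
  [0.115, 0, 0.003, 0, 1],
])

```text
clock: 10.25
tcp_pos: [0.4837, -0.2146, 0.0952]
orientation: [0.88, 1.39, -0.883]
contact_force: [0.2, -0.3, 0.8]
grip_width: 0.0003
```

Request:
servo_tool([
  [0, 0, 0, 0, 1],
  [0, 0, 0, 0, 1],
  [0, 0, 0, 0, 1],
  [0, 0, 0, 0, 1],
  [0, 0, 0, 0, 1],
  [0, 0, 0, 0, 1],
  [0, 0, 0, 0, 1],
  [0, 0, 0, 0, 1],
])

```text
clock: 11.05
tcp_pos: [0.4838, -0.2146, 0.0952]
orientation: [0.88, 1.39, -0.883]
contact_force: [-0.3, -0.2, -0.2]
grip_width: -0.0
```

```bash
python3 - <<'E'
from h import *
w=grab_frame('wrist');s=grab_frame('side')
o=get_obs();print(o['clock'],o['tcp_pos'],o['contact_force'])
cv2.imwrite('pics/w5.png',np.hstack([cv2.resize(w[130:330,220:420],(400,400)),cv2.resize(s[230:350,250:370],(400,400))])[:,:,::-1])
E
```

```text
11.15 [ 0.4838 -0.2146  0.0952] [0.7549 0.2372 0.413 ]
```

View pics/w5.png

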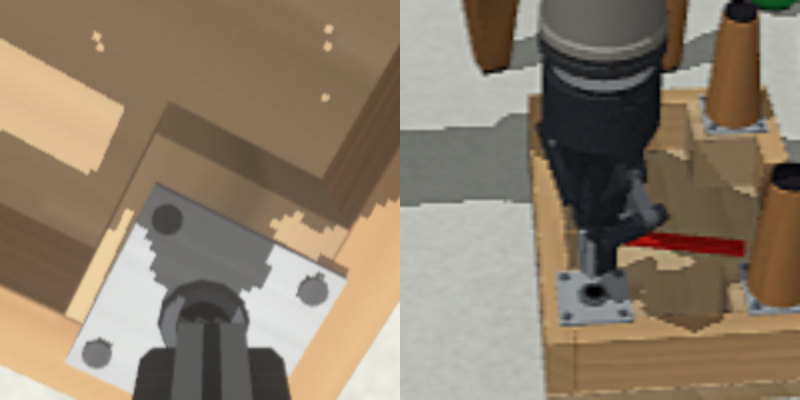

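Request:
servo_tool([
  [0, 0, 0, 0, 1],
  [0, 0, 0, 0, 1],
  [0, 0, 0, 0, 1],
  [0, 0, 0, 0, 1],
  [0, 0, 0, 0, 1],
  [0, 0, 0, 0, 1],
  [0, 0, 0, 0, 1],
  [0, 0, 0, 0, 1],
])

```text
clock: 11.95
tcp_pos: [0.4838, -0.2146, 0.0952]
orientation: [0.88, 1.39, -0.883]
contact_force: [0.1, 0.5, 0.1]
grip_width: 0.0001
```

Request:
servo_tool([
  [0, 0, 0, 0, 1],
  [0, 0, 0, 0, 1],
  [0, 0, 0, 0, 1],
  [0, 0, 0, 0, 1],
  [0, 0, 0, 0, 1],
  [0, 0, 0, 0, 1],
  [0, 0, 0, 0, 1],
  [0, 0, 0, 0, 1],
])

```text
clock: 12.75
tcp_pos: [0.4838, -0.2146, 0.0952]
orientation: [0.88, 1.39, -0.883]
contact_force: [0.1, -0.5, 0.2]
grip_width: 0.0
```

The fingertips are centred over the socket about 2 cm clear, and I've held for 2.5 s or more. Now I lift and move clear of the stool.

Request:
servo_tool([
  [-0.03, 0, 0, 0, 1],
  [-0.07, 0, 0, 0, 1],
  [-0.12, 0, 0, 0, 1],
  [-0.17, 0, 0, 0, 1],
  [-0.22, 0, 0, 0, 1],
  [-0.24, -0.01, 0.02, 0, 1],
  [-0.24, -0.025, 0.055, 0, 1],
  [-0.24, -0.04, 0.09, 0, 1],
])

```text
clock: 13.55
tcp_pos: [0.4874, -0.3142, 0.3366]
orientation: [0.879, 1.388, -0.881]
contact_force: [0.1, -1.5, -0.4]
grip_width: 0.0003
```

Request:
servo_tool([
  [0, -0.015, 0.035, 0, 1],
  [0, -0.03, 0.07, 0, 1],
  [0, -0.045, 0.1, 0, 1],
  [0, -0.055, 0.12, 0, 1],
  [0, -0.055, 0.12, 0, 1],
  [0, -0.055, 0.12, 0, 1],
  [0, -0.055, 0.12, 0, 1],
  [0, -0.055, 0.12, 0, 1],
])

```text
clock: 14.35
tcp_pos: [0.4893, -0.4448, 0.3368]
orientation: [0.878, 1.389, -0.879]
contact_force: [-0.4, -0.6, -0.2]
grip_width: -0.0
```

```bash
python3 - <<'E'
from h import *
s=grab_frame('scene');cv2.imwrite('pics/end.png',s[:,:,::-1])
a=cv2.imread('pics/scene0.png')
d=cv2.absdiff(a,s[:,:,::-1].copy()).max(2)[215:420,195:560];print('leg area diff',(d>40).sum())
o=get_obs();print(o['clock'],o['tcp_pos'],o['qvel'],o['contact_force'])
E
```

```text
leg area diff 2789
14.4 [ 0.4892 -0.445   0.3369] [ 0.0028  0.0007  0.0065 -0.0034  0.0023  0.0004 -0.0008] [0.1027 0.1619 0.6785]
```

View pics/end.png

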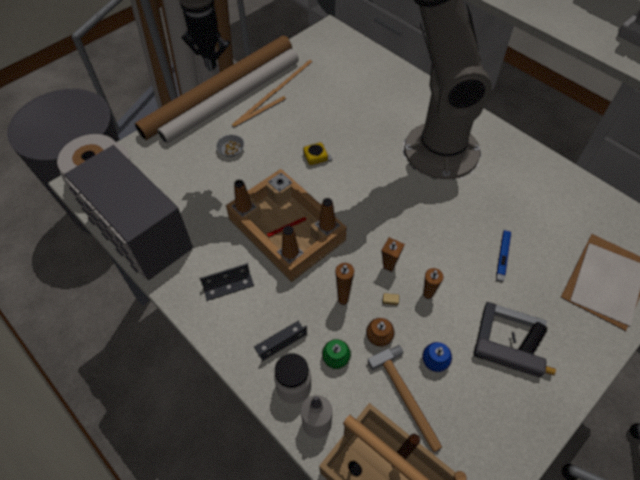

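The final picture shows every item where it started: tapered leg (433,275), square leg (394,244), tall leg (344,268) and socket (279,183). The hand is high and off to the side. The pixel difference appears to come from the arm's shadow.

```bash
python3 -c "
from bench import *
print(hand_in())"
```

```text
the job is handed in; nothing more can be done
None
```

The robot pointed first at the short round tapered leg and then at the bare socket, and I handed the job in at 14.4 s on the robot's clock.

| Target | Fingertip position (m) | Clearance | Steady hold |
|---|---|---|---|
| Bolt tip of the tapered leg | (0.4245, 0.295, 0.141) | about 2 cm | at least 2.5 s |
| Bare socket | (0.484, -0.215, 0.095) | about 2 cm | at least 2.5 s |

- **Path:** fingers were shut throughout. Between points the hand travelled at about 0.33 m, over the gaps between the other legs. It finished beside the stool at (0.489, -0.445, 0.337), at rest.
- **Contact:** wrist force readings stayed at noise level, around 2 N or less. In the final scene picture every item is where it started.
- **Disagreements:** bolt-tip estimates from the different views differed by up to about 9 mm, mostly from the distant side camera. I used the closest wrist view to settle it. The socket estimates agreed to about 3 mm.
- **Not clean:** an automatic before-and-after comparison of the leg area showed 2,789 changed pixels. I put this down to the arm's moved shadow, judging by eye from the picture.

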